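Switch a pressure transmitter over with a flat screwdriver

ROBOT

A 6-joint arm with a two-finger parallel gripper is mounted at the origin on the work surface. World frame = base frame: x ahead of the robot, y to its left, z up, the work surface at z = 0. Lengths are in m, angles in rad, forces in N, time in s.
With the tool pointing down it reaches from about 0.35 to 0.925 m from the base axis. Payload 6.4 kg.
Tool frame: the origin (TCP) lies on the centre line of the jaws, within the pads' length; the fingertips stand 19 mm ahead of it and the grasp point (between the pads) is the TCP (robot.tip_extent is the distance from the TCP to the fingertips, in m); z points along the fingers, y is the line along which they close (so a half turn about z gives the same grasp; the last joint's range is limited). The gripper opens to 94 mm and grips with 3 to 60 N. Pads are 16 mm wide; open, the fingers measure 119 mm over their backs; the gripper's body (75 mm by 177 mm) begins 78 mm behind the grasp point.
Start: joints at [1.077, 0.245, 1.558, -0, 1.339, -0.174], TCP at [0.204, 0.617, 0.224] pointing down, gripper open.
Joint ranges: [-3.13, 3.13], [-1.02, 2.26], [0.13, 2.54], [-0.95, 4.09], [0.21, 2.88], [-2.74, 2.74]. Speed limits (rad/s): [2.57, 2.57, 3.14, 3.14, 3.14, 3.14].

INTERFACE

Orientations are given as a unit quaternion [w, x, y, z].
In Python, from plant import robot gives the robot as it stands.
- The arm moves only by the shell command python3 -m crank 'ROWS' [FORCE]. ROWS is JSON, a list of rows, each a list of 7 numbers: the shift along the tool's x, y, z in m, then the turn, a rotation vector about the tool's x, y, z in rad, then the finger opening in m, from 0 to 0.094. A call has 1 to 20 rows; each row is the pose to reach, as a shift and turn from the pose commanded when the call began, along the tool's axes at that moment; what a row does not reach only later rows make up. A row lasts 1/12 s, in which the tool goes at most 41.7 mm and 7.16 degrees, less where a joint would pass 70% of its speed; a pose out of reach is approached as far as the arm can. A call with a gripper value outside its range is refused whole. The fingers move at their own pace and stop on an object; FORCE is the grip in N (left out, the last holds). Time passes only in rows, so rows that repeat a pose let the fingers close. It gives the time, the measured TCP pose, the force, the opening and the grip force at its end, in the units of the state.
- robot.read_state(): the state, without advancing time (a new reading comes with each control period).
- robot.snapshot(name): name is "side" or "top" or "wrist"; returns a dict with "frame" (480x640x3 uint8, red, green, blue), "fov_y" (degrees; the focal length in pixels is half the picture's height over the tangent of half this angle, whatever the lens; pixels are square), "cx", "cy" (the principal point, pixels), "k1" (the pictures are not rectified: a ray, as slopes to the right and down, at radius r is drawn at 1 + k1 r^2 times it, then the intrinsics apply), "view" (4x4, takes a point from world to camera coordinates). Camera axes: x right, y up, looking along -z (the intrinsics and any distortion apply to the point x, -y, -z); pixel columns grow to the right and rows downward; lengths in m; the calibration is good to about 2 mm. A picture is of the moment at which its call begins. There is no depth.
- robot.finish_job(): hands the job in; it is judged then, once.
The state is a dict: "clock": time; "q": joint angles; "dq": joint speeds; "effort": joint torques, N m; "eef_pos": TCP position; "tcp_rot": TCP orientation; "force": force on the tool from outside, world axes, zero at the start; "torque": the same for the moment, N m; "finger_gap": finger opening in m; "finger_force": force on a finger pad.
Only numpy, scipy, OpenCV 4.12 (cv2) and the standard library are available. Lean on these libraries where they do the work, as an engineer would, in place of code of your own. Each camera call takes 0.05 s, during which the arm holds its last target. There are 200 camera calls.

TASK

Switch the grey pressure transmitter over to calibration: its big slotted selector has to be turned clockwise with the flat screwdriver until it is hard against its stop, a quarter turn from the yellow mark to the green one. The screwdriver leans in the blue sloping rest: first stand it upright, well inside the forked stand, and let go, then take it again, turn the selector with it, and finally put it back in the fork in the same way and let go. Do not drop the screwdriver, do not touch the selector with the gripper, and leave the tin and the brass fitting where they are.

Things in the scene. Friction and masses are not known exactly. Their poses are not given: they have to be found in the camera images.
- driver_handle (a point): Centre of the red handle of the loose flat screwdriver (190 mm long, 0.14 to 0.24 kg), 143.5 mm from its blade tip. z runs along the tool from tip to handle end; x along the blade's width. The handle has flat sides, 30 mm (x) by 24 mm (y), and spans 97 to 190 mm from the tip. At the start it leans in the rest, axis 40 degrees off vertical, handle up and away from the robot, y level.
- driver_tip (a point): Middle of the screwdriver's blade tip, on the tool's axis; axes as driver_handle. Blade 16 mm wide (x), 3.6 mm thick (y), its last 10 mm tapering to 2.5 mm; from 30 to 90 mm a round shank of 8 mm diameter.
- driver_flange (a point): Centre of the underside of the screwdriver's black flange, 90 mm from the tip; axes as driver_handle. The flange is 30 (x) by 32 (y) mm and 7 mm thick.
- rest: Blue sloping rest on a dark base 150 by 80 mm, fixed. Origin: centre of the underside, z up. The tool leans up towards +x, its tip at (-60, 0, 30) mm. A blue floor 44 mm wide runs under the tool to 122 mm from its tip; cheeks stand beside it from 83 to 113 mm from the tip; the handle beyond is free. The tool lifts straight up out of it.
- stand: Aluminium forked stand, fixed; origin on the bench, z up. A level plate 85 by 74 mm, 12 mm thick, top 112 mm high, has a slot 14 mm wide from its -x edge (roughly towards the robot; x = -35 mm) to x = 12 mm. Base 6 mm thick, back column from x = 36 mm. The shank goes in from the open end, tool turned any way; the blade fits down through the slot only with its width along it.
- stand_seat (a point): Where the screwdriver stands: on the plate's top and the slot's centre line, 112 mm above the stand's origin, axes as the stand's. Parked, the shank is in the slot here, tip down, the black flange resting on the plate (handle centre 53.5 mm above this point).
- transmitter: Grey pressure transmitter, 150 (x) by 90 (y) by 50 mm, fixed; origin: centre of the underside, z up. Red display on top at +x; the selector on top, its axis at x = -30 mm, y = 0. A yellow mark lies on the selector's +x side, a green one on its -y side.
- selector_slot (a point): Centre of the top of the round aluminium selector (about 40 mm across), on its turning axis, 63 mm above the bench. Turns with it: x along the slot, towards the red dot at one slot end; z up. Slot 7 mm wide, 24 mm long (closed ends), 9 mm deep; the blade has about 0.21 rad of play in it each way.
- selector (a joint): Turn of the selector in rad: 0 = red dot at the yellow mark; grows clockwise seen from above; end stop at 1.57, red dot at the green mark. Starts between 0 and 0.2. Stays where it is left; takes about 0.05 N m to turn.
- tin_center (a point): Bystander: closed round cream-coloured tin, 60 mm across, 34 mm high, upright; point at its centre.
- fitting_center (a point): Bystander: brass fitting, 32 mm across, 54 mm high, upright; point at its centre.
There are look-alikes about, which are no part of the job. There is more than one size of the part that bears driver_handle; the job needs the middle-sized. Leave any orange look-alike of the transmitter alone.

How it is judged:
On the way, in this order (a step that is already met when the one before it is completed fails the run):
1. The screwdriver stands upright in the forked stand, let go (horizontal distance between driver_tip and stand_seat below 0.022 m and z of driver_handle in the frame of stand_seat between 0.045 and 0.06 m and angle between driver_handle's own z axis and vertical below 0.12 rad and contact force between the fingers and driver below 0.05 N), for 0.2 s.
2. The selector has been turned to its stop with the screwdriver's blade in its slot (value of joint selector above 1.43 rad and horizontal distance between driver_tip and selector_slot below 0.009 m and z of driver_tip in the frame of selector_slot below -0.002 m), for 0.1 s.
At the end, for the whole second after the job is handed in: The selector is within 0.14 rad of its clockwise stop (1.57), and the screwdriver stands still and upright (within 0.12 rad) in the forked stand, flange down on the plate, its axis within 22 mm of the seat point, let go (all of step 1 and value of joint selector above 1.43 rad and linear speed of driver below 0.02 m/s); the robot touches nothing.
It fails at once if The screwdriver is dropped (its handle's centre comes below 70 mm) (height (world z) of driver_handle below 0.07 m).
It fails at once if The gripper or arm touches the selector (contact force between any of the fingers, the arm and selector above 0.5 N).
It fails at once if The tin or the fitting is moved by more than 25 mm (distance of any of tin_center, fitting_center from where it was at the start of the episode above 0.025 m).
It also fails if it takes over 72 s, if anything falls off the work surface, if the arm or the gripper's body presses on something with over 40 N, if the wrist force passes 120 N, or if a joint passes its speed limit or range.

## Working session

There is one attempt and no reset: what is moved stays moved. The work goes in short steps, Python scripts to look and compute and a shell command to move; the robot and the scene stay as the last step left them, time stands still between calls to the robot, and variables do not carry over. Pictures are saved under pics/ and viewed, at most 10 in all, crops included, and the job is handed in when it is done.

```bash
mkdir -p pics; ls; python3 - <<'E'
from plant import robot
import cv2,numpy as np,pickle
d={}
for n in("side","top","wrist"):
    s=robot.snapshot(n);d[n]=s;cv2.imwrite(f"pics/{n}0.png",s["frame"][:,:,::-1]);print(n,s["fov_y"],s["cx"],s["cy"],s["k1"],np.round(s["view"],3).tolist())
pickle.dump(d,open("s0.pkl","wb"))
print(robot.read_state())
E
```

```text
pics
side 50.922458333766066 308.9507268816917 233.8860957991662 -0.08639932832044878 [[0.91, -0.415, -0.004, -0.354], [0.284, 0.615, 0.736, -0.206], [-0.304, -0.67, 0.677, -1.16], [0.0, 0.0, 0.0, 1.0]]
top 55.21573547930858 320.2648467333936 244.0429398826449 -0.03965655913342082 [[-0.014, -1.0, -0.006, 0.008], [0.98, -0.015, 0.197, -0.407], [-0.197, -0.003, 0.98, -0.981], [0.0, 0.0, 0.0, 1.0]]
wrist 71.29558810621677 314.2867994918457 237.92284799479071 -0.04071988924663413 [[0.314, 0.95, -0.003, -0.648], [-0.92, 0.303, -0.248, 0.027], [-0.235, 0.08, 0.969, -0.39], [0.0, 0.0, 0.0, 1.0]]
{'clock': 0.15, 'q': array([ 1.07687302e+00,  2.45666430e-01,  1.55873030e+00, -5.85349382e-05,
        1.33870577e+00, -1.74080840e-01]), 'dq': array([ 6.73238167e-04, -1.20457649e-03, -4.22880235e-03,  2.58778312e-05,
       -2.71488626e-04,  9.03276131e-04]), 'effort': array([ 3.49556849e-04, -4.16263461e+01, -3.14984643e+01,  6.85434672e-02,
        3.16203909e-02, -8.28484622e-05]), 'eef_pos': array([0.20415646, 0.61664345, 0.22359229]), 'tcp_rot': array([-2.20580450e-04,  1.59233731e-01,  9.87240623e-01, -7.22541740e-04]), 'force': array([ 0.1494784 , -0.30509605, -0.20034428]), 'torque': array([ 0.01163654, -0.01285855,  0.01995939]), 'finger_force': 0.0, 'finger_gap': 0.09401077782663292}
```

View pics/top0.png

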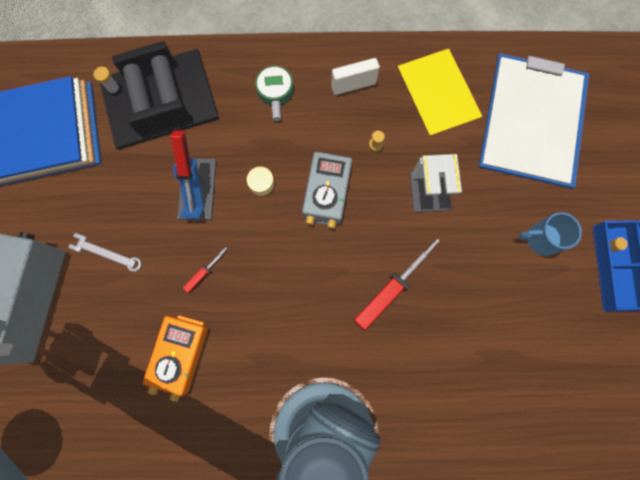

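View pics/side0.png

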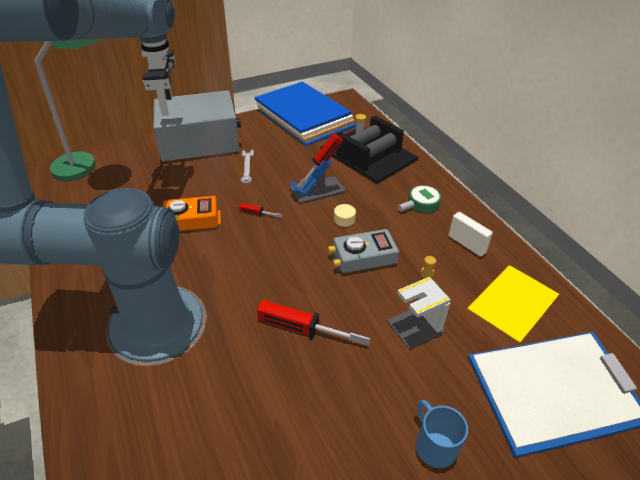

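The top view shows three screwdrivers: a small one at (205,272), a large one at (398,285), and one leaning in the blue rest at (182,165). The one in the rest is middle-sized and matches the description. The grey transmitter is at (327,190); the orange one at (175,357) is the look-alike. The stand is at (436,180), the tin at (260,181) and the fitting at (377,140). I'll confirm this in an enlarged crop.

```bash
cat > h.py <<'E'
import numpy as np,cv2
def K(s):
    f=240/np.tan(np.radians(s["fov_y"]/2)); return np.array([[f,0,s["cx"]],[0,f,s["cy"]],[0,0,1.]]),np.array([s["k1"],0,0,0,0.])
def ray(s,uv):
    k,d=K(s);p=cv2.undistortPoints(np.array([[uv]],float),k,d)[0,0];V=np.array(s["view"])
    r=V[:3,:3].T@np.array([p[0],-p[1],-1]);return -V[:3,:3].T@V[:3,3],r/np.linalg.norm(r)
def onz(s,uv,z):
    c,r=ray(s,uv);return c+r*(z-c[2])/r[2]
def proj(s,P):
    k,d=K(s);V=np.array(s["view"]);p=np.atleast_2d(P)@V[:3,:3].T+V[:3,3];p=p*[1,-1,-1]
    return cv2.projectPoints(p,np.zeros(3),np.zeros(3),k,d)[0][:,0]
def tri(obs):
    A=np.zeros((3,3));b=np.zeros(3)
    for s,uv in obs:
        c,r=ray(s,uv);M=np.eye(3)-np.outer(r,r);A+=M;b+=M@c
    P=np.linalg.solve(A,b);return P,[np.round(proj(s,P)[0]-uv,1) for s,uv in obs]
E
python3 - <<'E'
import cv2,numpy as np
t=cv2.imread("pics/top0.png");s=cv2.imread("pics/side0.png")
def c(im,x,y,w,h):return cv2.resize(im[y:y+h,x:x+w],(400,300),interpolation=cv2.INTER_CUBIC)
a=np.vstack([np.hstack([c(t,140,120,136,102),c(t,290,142,80,60+0+0) if 0 else c(t,270,140,120,90)]),np.hstack([c(t,386,135,100,75),c(s,280,125,120,90)])])
cv2.imwrite("pics/crop0.png",a)
E
```

```text
(no output)
```

View pics/crop0.png

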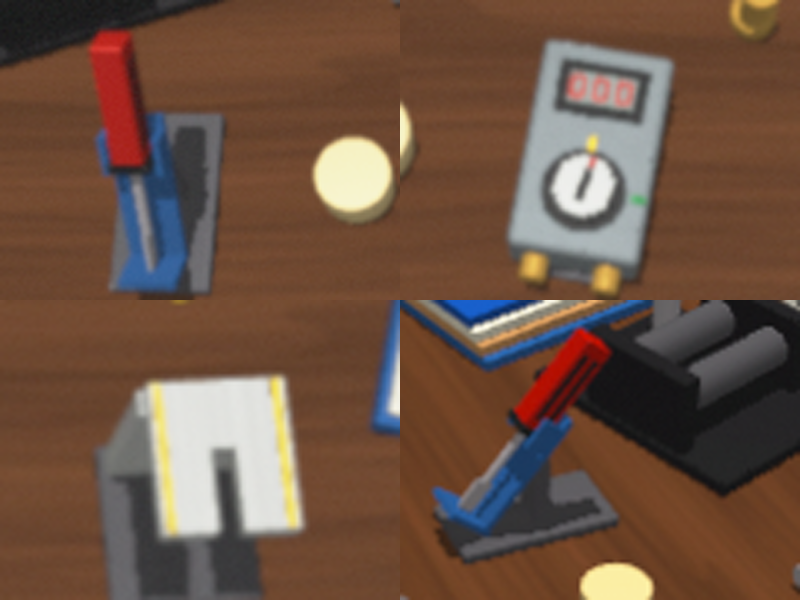

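View pics/wrist0.png

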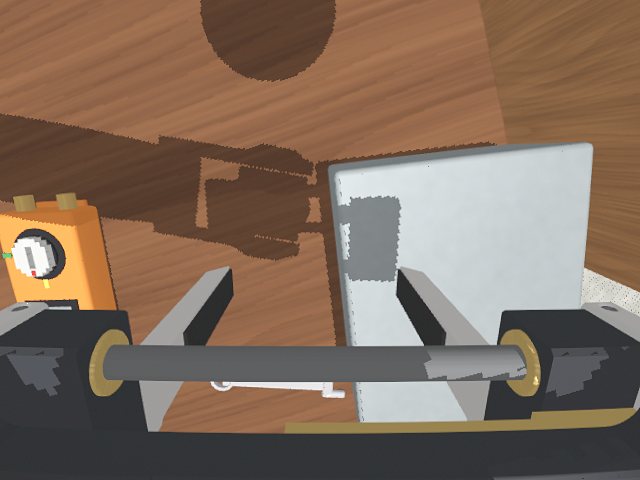

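The crop confirms it: the middle driver leans in the rest (handle end at about (178,132), tip at (192,211)), the grey transmitter has its dot at yellow, and the stand's slot opens toward the robot. Next I'll fit the poses.

```bash
cat > m.py <<'E'
import pickle
from h import *
from scipy.optimize import least_squares
d=pickle.load(open("s0.pkl","rb"));T,S=d["top"],d["side"]
def P(p,L):
    L=np.array(L,float);c,s=np.cos(p[2]),np.sin(p[2]);return L@np.array([[c,-s,0],[s,c,0],[0,0,1]]).T+[p[0],p[1],0]
def fit(name,L,obs,g):
    L=np.array(L)/1000
    f=lambda p:np.concatenate([(proj(s,P(p,L[i]))[0]-uv) for s,i,uv in obs])
    r=least_squares(f,g);print(name,np.round(r.x,4),np.round(r.fun.reshape(-1,2),1).tolist());return r.x
a=np.array([np.sin(.698),0,np.cos(.698)])*1000;o=np.array([-60,0,30.])
if __name__=="__main__":
    fit("rest",[o,o+.0935*a,o+.19*a],[(T,0,(191.7,211.1)),(T,1,(183.5,176.1)),(T,2,(178.1,132.2)),(S,0,(296.5,191)),(S,1,(316,161)),(S,2,(338.5,139.1))],[.55,.3,0])
    fit("stand",[(-35,37,112),(-35,-37,112),(50,-37,112),(50,37,112),(-35,0,112)],[(T,3,(423,155.75)),(T,2,(457.25,154.25)),(T,1,(461.5,192)),(T,0,(426,194.25)),(T,4,(443.5,193.5))],[.6,-.2,0])
    fit("trans",[(75,45,50),(75,-45,50),(-75,-45,50),(-75,45,50),(-30,0,63)],[(T,0,(314.4,152.6)),(T,1,(351.6,158.6)),(T,2,(342,220.4)),(T,3,(303.6,212)),(T,4,(325.2,196.1))],[.6,0,0])
    for n,uv,z in(("tin",(260,178),.034),("fit",(378,136),.054)):print(n,onz(T,uv,z))
E
python3 m.py; python3 - <<'E'
import plant;print([x for x in dir(plant.robot) if x[0]!='_'])
E
```

```text
rest [ 0.5499  0.2932 -0.0615] [[-0.3, 0.2], [1.6, -0.3], [-0.3, 2.4], [1.7, -3.6], [1.3, 2.0], [-0.7, -2.3]]
stand [ 0.5338 -0.2602  0.0281] [[-0.1, 0.2], [-0.3, 0.4], [-0.4, 0.3], [0.4, -0.5], [0.3, -0.5]]
trans [ 0.5403 -0.0168 -0.1865] [[-0.3, -1.0], [1.1, -0.8], [0.1, -0.1], [-1.2, 1.7], [0.4, 0.1]]
tin [0.56613363 0.13951034 0.034     ]
fit [ 0.65676753 -0.13468147  0.054     ]
['Unreachable', 'finish_job', 'read_state', 'snapshot', 'tip_extent']
```

```bash
cat > go.py <<'E'
import sys
from plant import robot
import numpy as np
from scipy.spatial.transform import Rotation as R
def rot(yaw,tilt=0):  # yaw = heading of tool y, z down; tilt about tool y
    y=np.array([np.cos(yaw),np.sin(yaw),0]);z=np.array([0,0,-1.]);x=np.cross(y,z)
    return R.from_matrix(np.c_[x,y,z])*R.from_rotvec([0,tilt,0])
def cur():
    s=robot.read_state();q=s["tcp_rot"];return s["eef_pos"],R.from_quat([q[1],q[2],q[3],q[0]]),s
def show(p,yaw,tilt=0):
    c,r,s=cur();d=r.inv().apply(np.array(p)-c);w=(r.inv()*rot(yaw,tilt)).as_rotvec()
    n=max(np.linalg.norm(d)/.0417,np.linalg.norm(w)/.125)
    print("shift",np.round(d,4),"turn",np.round(w,4),"rows>=%.1f"%n,"q",np.round(s["q"],2),"t %.2f"%s["clock"])
if __name__=="__main__": show(eval(sys.argv[1]),*map(float,sys.argv[2:]))
E
python3 go.py '(.62,.29,.33)' 1.509 0.4;python3 go.py '(.66,.287,.235)' 1.509 0.698; python3 -c "
from m import *
print(onz(T,(178,45),.1),onz(T,(200,60),.1),onz(T,(185,118),0))"
```

```text
shift [-0.4974 -0.1795 -0.1062] turn [ 0.0502  0.3974 -0.2549] rows>=12.9 q [ 1.08  0.25  1.56 -0.    1.34 -0.17] t 0.15
shift [-0.5364 -0.1696 -0.0113] turn [ 0.0886  0.6937 -0.248 ] rows>=13.5 q [ 1.08  0.25  1.56 -0.    1.34 -0.17] t 0.15
[0.87265047 0.32674059 0.1       ] [0.83181524 0.27325534 0.1       ] [0.73810317 0.33256883 0.        ]
```

```bash
python3 -m crank '[[0,0,-0.1,0,0,0,0.094],[0,0,-0.1,0,0,0,0.094],[0,0,-0.1,0,0,0,0.094],[-0.5,-0.18,-0.106,0.05,0.397,-0.255,0.094],[-0.5,-0.18,-0.106,0.05,0.397,-0.255,0.094],[-0.5,-0.18,-0.106,0.05,0.397,-0.255,0.094],[-0.5,-0.18,-0.106,0.05,0.397,-0.255,0.094],[-0.5,-0.18,-0.106,0.05,0.397,-0.255,0.094],[-0.5,-0.18,-0.106,0.05,0.397,-0.255,0.094],[-0.5,-0.18,-0.106,0.05,0.397,-0.255,0.094],[-0.5,-0.18,-0.106,0.05,0.397,-0.255,0.094],[-0.5,-0.18,-0.106,0.05,0.397,-0.255,0.094],[-0.5,-0.18,-0.106,0.05,0.397,-0.255,0.094],[-0.5,-0.18,-0.106,0.05,0.397,-0.255,0.094],[-0.5,-0.18,-0.106,0.05,0.397,-0.255,0.094],[-0.5,-0.18,-0.106,0.05,0.397,-0.255,0.094],[-0.5,-0.18,-0.106,0.05,0.397,-0.255,0.094],[-0.5,-0.18,-0.106,0.05,0.397,-0.255,0.094],[-0.5,-0.18,-0.106,0.05,0.397,-0.255,0.094],[-0.5,-0.18,-0.106,0.05,0.397,-0.255,0.094]]' 20; python3 go.py '(.66,.287,.235)' 1.509 0.698
```

```text
clock: 1.82
eef_pos: [0.6214, 0.2901, 0.3306]
tcp_rot: [-0.198, 0.029, 0.98, 0.007]
force: [-0.8, 0.2, -0.4]
finger_gap: 0.0938
finger_force: 0.0
shift [-0.0728 -0.0009  0.073 ] turn [0.0005 0.2986 0.0023] rows>=2.5 q [ 0.23  0.5   1.08  0.12  1.94 -1.26] t 1.82
```

```bash
python3 -m crank '[[-0.073,-0.001,0.073,0,0.2985,0.002,0.094],[-0.073,-0.001,0.073,0,0.2985,0.002,0.094],[-0.073,-0.001,0.073,0,0.2985,0.002,0.094],[-0.073,-0.001,0.073,0,0.2985,0.002,0.094],[-0.073,-0.001,0.073,0,0.2985,0.002,0.094],[-0.073,-0.001,0.073,0,0.2985,0.002,0.094]]'; python3 go.py '(.582,.291,.14)' 1.509 0.698
python3 - <<'E'
from plant import robot
import cv2,pickle
s=robot.snapshot("wrist");pickle.dump(s,open("w1.pkl","wb"));cv2.imwrite("pics/w1.png",s["frame"][:,:,::-1])
from m import *
p=[.5499,.2932,-.0615]
for l in(0,.0935,.1435,.19):print(l,proj(s,P(p,(o+l*a)/1000)))
E
```

```text
clock: 2.32
eef_pos: [0.6611, 0.2871, 0.2391]
tcp_rot: [-0.339, 0.029, 0.94, 0.011]
force: [-0.0, 0.1, 1.3]
finger_gap: 0.0941
finger_force: 0.0
shift [-0.0022 -0.0012  0.1268] turn [0.0014 0.0064 0.0016] rows>=3.0 q [ 0.19  0.81  0.85  0.19  2.14 -1.27] t 2.32
0 [[314.39114489 209.58940914]]
0.0935 [[314.43611845 225.25957582]]
0.1435 [[314.47144494 237.57652311]]
0.19 [[314.5164933  253.29347239]]
```

View pics/w1.png

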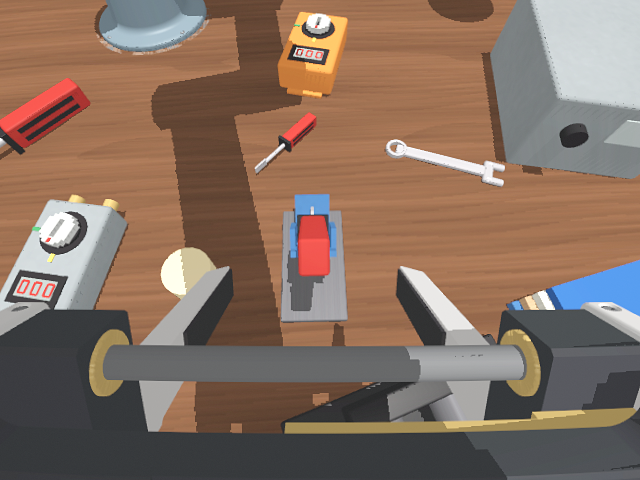

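The tool lies centred between the jaws in y: the end face is at (314.5,262) and the tip near (312,210). The end face is about 8 px lower than predicted, so I'll refit using this view.

```bash
python3 - <<'E'
from m import *
W=pickle.load(open("w1.pkl","rb"))
im=cv2.cvtColor(W["frame"],cv2.COLOR_RGB2HSV);m=((im[...,0]<6)|(im[...,0]>174))&(im[...,1]>170);m=m[190:300,280:350]
v=W["frame"][190:300,280:350][:,34];print([(190+i,v[i].tolist()) for i in range(14,92,3)])
ys,xs=np.nonzero(m);print(xs.min()+280,xs.max()+280,ys.min()+190,ys.max()+190)
for n,s,(x,y,w,h) in(("T",T,(165,125,30,60)),("S",S,(305,130,45,40))):
    im=cv2.cvtColor(s["frame"],cv2.COLOR_RGB2HSV);q=(((im[...,0]<6)|(im[...,0]>174))&(im[...,1]>170)&(im[...,2]>70))[y:y+h,x:x+w].astype(np.uint8)
    c=max(cv2.findContours(q,0,2)[0],key=cv2.contourArea);print(n,cv2.boxPoints(cv2.minAreaRect(c)).round(1)+[x,y])
# model corners of handle & footprint
for p in([.5499,.2932,-.0615],[.5549,.2932,-.0615]):
  ax=a/1000;ex=np.array([np.cos(.698),0,-np.sin(.698)])
  c=lambda l,x,y:P(p,o/1000+l*ax+x*ex+[0,y,0])
  for n,s in(("T",T),("S",S),("W",W)):
    print(n,[proj(s,c(l,x,y))[0].round(1).tolist() for l in(.097,.19) for x in(-.015,.015) for y in(-.012,.012)])
E
```

```text
[(204, [102, 159, 217]), (207, [97, 158, 219]), (210, [93, 156, 220]), (213, [88, 147, 208]), (216, [203, 70, 65]), (219, [218, 72, 66]), (222, [219, 73, 67]), (225, [218, 72, 66]), (228, [219, 72, 67]), (231, [218, 72, 68]), (234, [219, 72, 68]), (237, [217, 71, 67]), (240, [253, 93, 86]), (243, [244, 89, 82]), (246, [244, 88, 81]), (249, [244, 88, 83]), (252, [243, 88, 82]), (255, [243, 87, 79]), (258, [243, 87, 81]), (261, [241, 87, 79]), (264, [241, 85, 78]), (267, [240, 83, 77]), (270, [241, 83, 76]), (273, [239, 82, 74]), (276, [113, 88, 88]), (279, [96, 96, 98])]
298 328 216 275
T [[168.9000001  130.80000019]
 [183.70000076 128.9000001 ]
 [189.70000076 175.5       ]
 [174.89999962 177.40000153]]
S [[312.5        158.39999962]
 [333.89999962 131.70000005]
 [344.         139.80000019]
 [322.60000038 166.5       ]]
T [[188.4, 178.2], [177.4, 177.7], [192.1, 171.2], [181.2, 170.7], [181.5, 138.1], [169.8, 137.6], [185.6, 131.7], [174.1, 131.2]]
S [[315.8, 162.4], [312.8, 157.9], [323.2, 166.2], [320.1, 161.8], [335.9, 136.8], [332.5, 132.6], [343.1, 141.1], [339.7, 136.9]]
W [[302.5, 211.5], [326.4, 211.5], [302.8, 240.2], [326.1, 240.2], [298.3, 233.9], [330.8, 233.9], [298.7, 272.1], [330.3, 272.1]]
T [[188.5, 175.9], [177.5, 175.5], [192.2, 169.0], [181.4, 168.6], [181.6, 135.8], [169.9, 135.3], [185.7, 129.4], [174.2, 129.0]]
S [[317.4, 161.9], [314.3, 157.5], [324.7, 165.8], [321.6, 161.4], [337.5, 136.4], [334.1, 132.2], [344.7, 140.7], [341.3, 136.5]]
W [[302.8, 215.8], [326.8, 215.8], [303.0, 244.6], [326.4, 244.7], [298.6, 240.0], [331.4, 240.0], [299.0, 278.4], [330.8, 278.4]]
```

```bash
python3 go.py '(.587,.291,.141)' 1.509 0.698
```

```text
shift [-0.0059 -0.001   0.1244] turn [0.002  0.0092 0.002 ] rows>=3.0 q [ 0.19  0.81  0.85  0.19  2.14 -1.27] t 2.37
```

```bash
python3 -m crank '[[-0.006,-0.001,0.04,0.002,0.009,0.002,0.094],[-0.006,-0.001,0.08,0.002,0.009,0.002,0.07],[-0.006,-0.001,0.105,0.002,0.009,0.002,0.06],[-0.006,-0.001,0.124,0.002,0.009,0.002,0.05],[-0.006,-0.001,0.124,0.002,0.009,0.002,0.05],[-0.006,-0.001,0.124,0.002,0.009,0.002,0.05],[-0.006,-0.001,0.124,0.002,0.009,0.002,0.05]]'; python3 go.py '(.587,.291,.141)' 1.509 0.698
```

```text
clock: 2.95
eef_pos: [0.5882, 0.2902, 0.1404]
tcp_rot: [-0.342, 0.03, 0.939, 0.011]
force: [1.0, -1.0, 0.7]
finger_gap: 0.0572
finger_force: 0.0
shift [0.0014 0.0007 0.0003] turn [ 0.0007 -0.0011 -0.0012] rows>=0.0 q [ 0.21  0.73  1.17  0.19  1.92 -1.29] t 2.95
```

```bash
python3 -m crank '[[0,0,0,0,0,0,0.01],[0,0,0,0,0,0,0.01],[0,0,0,0,0,0,0.01],[0,0,0,0,0,0,0.01],[0,0,0,0,0,0,0.01],[0,0,0,0,0,0,0.01],[0.006,0,-0.008,0,0,0,0.01],[0.016,0,-0.019,0,0,0,0.01],[0.032,0,-0.038,0,0,0,0.01],[0.048,0,-0.058,0,0,0,0.01],[0.064,0,-0.077,0,0,0,0.01],[0.064,0,-0.077,0,0,0,0.01],[0.064,0,-0.077,0,0,0,0.01]]' 40; python3 go.py '(.46,-.05,.30)' 1.4 0;  python3 go.py '(.46,.15,.30)' 1.51 0.3
```

```text
clock: 4.03
eef_pos: [0.5885, 0.2899, 0.2382]
tcp_rot: [-0.343, 0.03, 0.939, 0.01]
force: [-0.2, -0.2, -2.7]
finger_gap: 0.0241
finger_force: 39.9
shift [ 0.1211 -0.3475  0.0219] turn [-0.0386 -0.7007  0.1023] rows>=8.8 q [ 0.21  0.64  1.11  0.2   2.06 -1.26] t 4.03
shift [ 0.1309 -0.1479  0.0299] turn [ 4.000e-04 -4.015e-01 -3.000e-03] rows>=4.8 q [ 0.21  0.64  1.11  0.2   2.06 -1.26] t 4.03
```

```bash
python3 -m crank '[[0.12,-0.15,0.022,0,-0.4,0,0.01],[0.12,-0.15,0.022,0,-0.4,0,0.01],[0.12,-0.15,0.022,0,-0.4,0,0.01],[0.12,-0.15,0.022,0,-0.4,0,0.01],[0.121,-0.347,0.022,0,-0.699,0,0.01],[0.121,-0.347,0.022,0,-0.699,0,0.01],[0.121,-0.347,0.022,0,-0.699,0,0.01],[0.121,-0.347,0.022,0,-0.699,0,0.01],[0.121,-0.347,0.022,0,-0.699,0,0.01],[0.121,-0.347,0.022,0,-0.699,0,0.01]]'; python3 go.py '(.43,-.265,.25)' 1.6 0
```

```text
clock: 4.87
eef_pos: [0.4574, -0.0529, 0.297]
tcp_rot: [-0.005, 0.034, 0.999, -0.001]
force: [0.4, 0.8, -1.9]
finger_gap: 0.0237
finger_force: 39.9
shift [ 0.0126 -0.2133  0.0478] turn [-0.0025 -0.0105 -0.0964] rows>=5.3 q [-0.36 -0.27  1.93 -0.01  1.48 -1.86] t 4.87
```

```bash
python3 -m crank '[[0.013,-0.213,0.048,-0.0025,-0.0105,-0.096,0.01],[0.013,-0.213,0.048,-0.0025,-0.0105,-0.096,0.01],[0.013,-0.213,0.048,-0.0025,-0.0105,-0.096,0.01],[0.013,-0.213,0.048,-0.0025,-0.0105,-0.096,0.01],[0.013,-0.213,0.048,-0.0025,-0.0105,-0.096,0.01],[0.013,-0.213,0.048,-0.0025,-0.0105,-0.096,0.01],[0.013,-0.213,0.048,-0.0025,-0.0105,-0.096,0.01],[0.013,-0.213,0.048,-0.0025,-0.0105,-0.096,0.01]]'; python3 go.py '(.45,-.262,.185)' 1.599 0
python3 - <<'E'
from plant import robot
import cv2,pickle,numpy as np
d={}
for n in("side","top","wrist"):d[n]=robot.snapshot(n)
pickle.dump(d,open("s2.pkl","wb"))
c=lambda n,x,y,w,h:cv2.resize(d[n]["frame"][y:y+h,x:x+w,::-1],(400,300),interpolation=cv2.INTER_CUBIC)
cv2.imwrite("pics/c2.png",np.vstack([np.hstack([c("side",340,200,160,120),c("top",360,120,160,120)]),np.hstack([c("wrist",0,0,640,480),c("wrist",240,160,160,120)])]))
E
```

```text
clock: 5.53
eef_pos: [0.4318, -0.2607, 0.2496]
tcp_rot: [0.0, -0.016, 1.0, 0.002]
force: [-0.3, -0.1, -1.8]
finger_gap: 0.0239
finger_force: 39.9
shift [-0.0181 -0.0021  0.0646] turn [0.0036 0.0006 0.0031] rows>=1.6 q [-0.77 -0.12  1.9   0.    1.37 -2.37] t 5.53
```

View pics/c2.png

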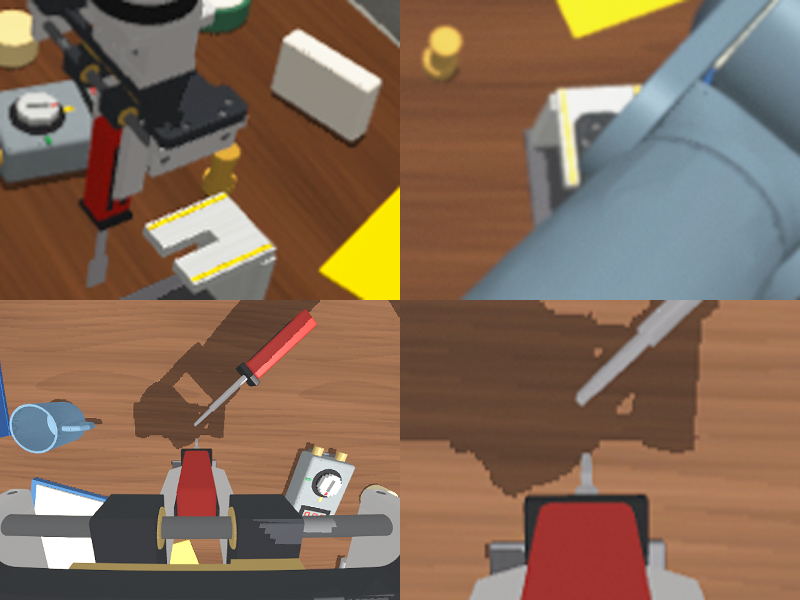

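The screwdriver hangs upright in the grip. The tip is at side (378,313) and wrist (315,222). The fork plate's corners are at side (398,291), (429,279) and (450,299).

```bash
python3 - <<'E'
from m import *
from go import cur
d=pickle.load(open("s2.pkl","rb"));S2,W2=d["side"],d["wrist"]
c,r,s=cur();print("tcp",c)
print("tip",tri([(S2,(378,313)),(W2,(314.8,222.4))]))
for l in(.143,.146,.149):print(l,proj(S2,c-[0,0,l])[0],proj(W2,c+r.apply([0,0,l]))[0])
L=np.array([(-35,37,112),(50,37,112),(50,-37,112),(-35,-37,112),(-35,7,112),(-35,-7,112),(12,0,112)])/1000
print(proj(S2,P([.5338,-.2602,.0281],L)).round(1).tolist())
f=d["side"]["frame"][260:325,390:460,::-1]
cv2.imwrite("pics/c3.png",cv2.resize(f,(700,650),interpolation=cv2.INTER_CUBIC)[:600])
E
```

```text
tcp [ 0.43285092 -0.26000648  0.25121458]
tip (array([ 0.42501314, -0.26146816,  0.11236704]), [array([-0.9,  0.1]), array([-0.9,  1.9])])
0.143 [379.800794   312.62367312] [315.33352516 232.15263285]
0.146 [379.66531992 313.52737323] [315.32513354 231.41244875]
0.149 [379.53034192 314.42744522] [315.31689598 230.68589076]
[[397.6, 289.6], [429.6, 276.6], [450.1, 299.6], [417.3, 313.8], [405.4, 299.2], [409.1, 303.8], [425.4, 293.9]]
```

View pics/c3.png

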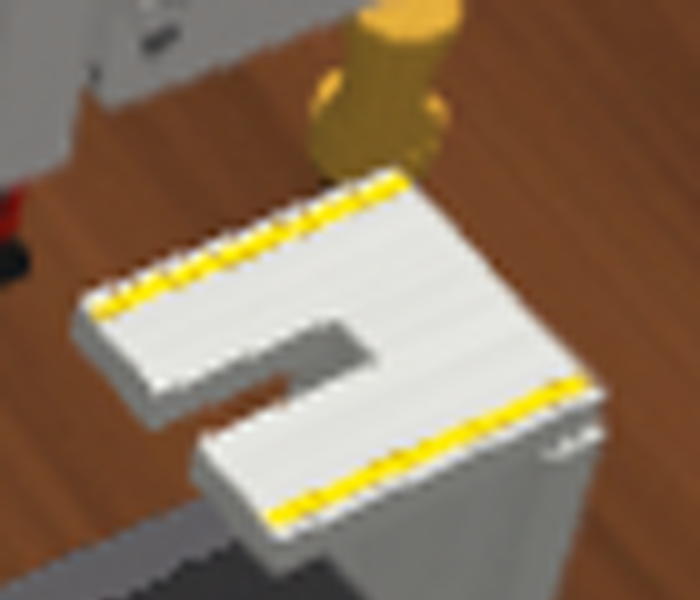

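```bash
python3 go.py '(.435,-.2625,.178)' 1.599 0; python3 go.py '(.541,-.2597,.178)' 1.599 0
```

```text
shift [-0.0019 -0.0026  0.0732] turn [0.0009 0.0029 0.0062] rows>=1.8 q [-0.77 -0.13  1.9   0.    1.37 -2.37] t 5.68
shift [-0.1079 -0.0035  0.0735] turn [0.0009 0.0029 0.0062] rows>=3.1 q [-0.77 -0.13  1.9   0.    1.37 -2.37] t 5.68
```

```bash
python3 -m crank '[[-0.002,-0.0026,0.035,0.001,0.003,0.006,0.01],[-0.002,-0.0026,0.073,0.001,0.003,0.006,0.01],[-0.002,-0.0026,0.073,0.001,0.003,0.006,0.01],[-0.002,-0.0026,0.073,0.001,0.003,0.006,0.01],[-0.02,-0.0028,0.073,0.001,0.003,0.006,0.01],[-0.04,-0.0029,0.073,0.001,0.003,0.006,0.01],[-0.06,-0.003,0.073,0.001,0.003,0.006,0.01],[-0.06,-0.003,0.073,0.001,0.003,0.006,0.01],[-0.06,-0.003,0.073,0.001,0.003,0.006,0.01],[-0.06,-0.003,0.073,0.001,0.003,0.006,0.01]]'; python3 go.py '(.541,-.2597,.178)' 1.599 0
python3 - <<'E'
from plant import robot
import cv2,pickle,numpy as np
s=robot.snapshot("side")
cv2.imwrite("pics/c4.png",cv2.resize(s["frame"][220:340,360:480,::-1],(600,600),interpolation=cv2.INTER_CUBIC))
E
```

```text
clock: 6.52
eef_pos: [0.4933, -0.2627, 0.1803]
tcp_rot: [0.001, -0.014, 1.0, -0.001]
force: [0.0, 0.3, -2.4]
finger_gap: 0.0239
finger_force: 39.9
shift [-0.0477  0.0017  0.0024] turn [-0.0023  0.0016 -0.001 ] rows>=1.1 q [-0.69  0.08  1.83 -0.    1.23 -2.29] t 6.52
```

View pics/c4.png

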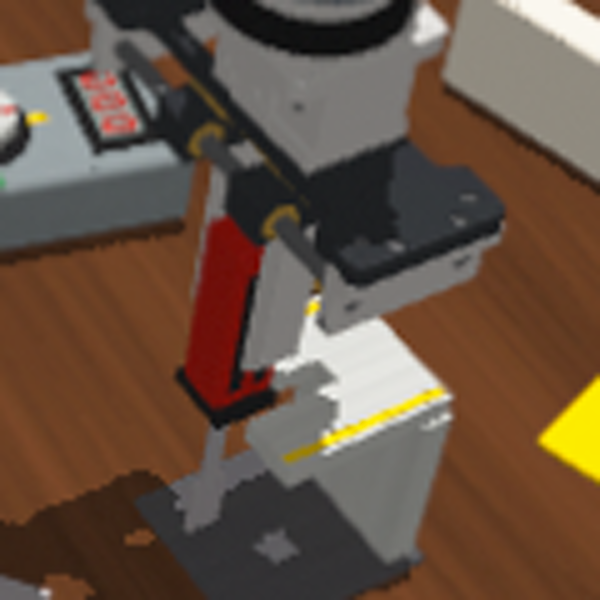

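The shank hangs in line in front of the slot opening, with the flange (about (403,302)) at plate height or slightly above. Sliding in.

```bash
python3 -m crank '[[-0.012,0.002,0.001,-0.002,0.002,-0.001,0.01],[-0.024,0.002,0.001,-0.002,0.002,-0.001,0.01],[-0.036,0.002,0.001,-0.002,0.002,-0.001,0.01],[-0.048,0.002,0.001,-0.002,0.002,-0.001,0.01],[-0.048,0.002,0.001,-0.002,0.002,-0.001,0.01],[-0.048,0.002,0.001,-0.002,0.002,-0.001,0.01]]'; python3 go.py '(.541,-.2597,.168)' 1.599 0
```

```text
clock: 7.07
eef_pos: [0.5409, -0.2592, 0.1775]
tcp_rot: [-0.001, -0.014, 1.0, 0.001]
force: [-0.5, 0.7, -2.5]
finger_gap: 0.0237
finger_force: 39.9
shift [-0.0002 -0.0005  0.0095] turn [ 0.0015 -0.0024 -0.0004] rows>=0.2 q [-0.64  0.18  1.73 -0.    1.24 -2.23] t 7.07
```

No contact so far. Lowering slowly.

```bash
python3 -m crank '[[0,0,0.003,0,0,0,0.01],[0,0,0.005,0,0,0,0.01],[0,0,0.007,0,0,0,0.01],[0,0,0.007,0,0,0,0.01],[0,0,0.007,0,0,0,0.01]]'; python3 -m crank '[[0,0,0.001,0,0,0,0.01],[0,0,0.002,0,0,0,0.01],[0,0,0.003,0,0,0,0.01],[0,0,0.003,0,0,0,0.01]]'
```

```text
clock: 7.48
eef_pos: [0.5403, -0.2592, 0.1702]
tcp_rot: [-0.001, -0.014, 1.0, 0.001]
force: [-0.3, 0.3, -1.2]
finger_gap: 0.0239
finger_force: 39.9
clock: 7.82
eef_pos: [0.5406, -0.2592, 0.1672]
tcp_rot: [-0.001, -0.014, 1.0, 0.001]
force: [0.7, 0.1, -2.1]
finger_gap: 0.0235
finger_force: 39.9
```

```bash
python3 -m crank '[[0,0,0.001,0,0,0,0.01],[0,0,0.002,0,0,0,0.01],[0,0,0.002,0,0,0,0.01]]'; python3 -m crank '[[0,0,0.001,0,0,0,0.01],[0,0,0.002,0,0,0,0.01],[0,0,0.002,0,0,0,0.01]]'
```

```text
clock: 8.07
eef_pos: [0.5406, -0.2592, 0.1652]
tcp_rot: [-0.001, -0.014, 1.0, 0.001]
force: [0.8, 1.0, -0.9]
finger_gap: 0.024
finger_force: 39.9
clock: 8.32
eef_pos: [0.5407, -0.2593, 0.1635]
tcp_rot: [-0.001, -0.014, 1.0, 0.001]
force: [0.2, 0.6, -1.2]
finger_gap: 0.0237
finger_force: 39.9
```

```bash
python3 - <<'E'
from plant import robot
import cv2
s=robot.snapshot("side")
cv2.imwrite("pics/c5.png",cv2.resize(s["frame"][220:340,360:480,::-1],(600,600),interpolation=cv2.INTER_CUBIC))
E
python3 -m crank '[[0,0,0.001,0,0,0,0.01],[0,0,0.002,0,0,0,0.01],[0,0,0.002,0,0,0,0.01]]'; python3 -m crank '[[0,0,0.001,0,0,0,0.01],[0,0,0.0015,0,0,0,0.01],[0,0,0.0015,0,0,0,0.01]]'; python3 - <<'E'
from m import *
from plant import robot
s=robot.snapshot("side");pickle.dump(s,open("s5.pkl","wb"))
h=s["frame"]
# flange: dark pixels column scan near expected flange front corners
ex=np.array([[-.015,.016],[-.015,-.016],[.015,-.016]])
for z in(.112,.119):print(z,proj(s,np.c_[ex+[.534,-.2602],[z]*3]).round(1).tolist())
for u in range(400,424,3):print(u,[int(h[v,u].sum()) for v in range(286,312)])
E
```

```text
clock: 8.62
eef_pos: [0.5409, -0.2594, 0.1634]
tcp_rot: [-0.001, -0.014, 1.0, 0.001]
force: [-2.9, 2.4, 7.8]
finger_gap: 0.024
finger_force: 39.9
clock: 8.87
eef_pos: [0.541, -0.2595, 0.1634]
tcp_rot: [-0.001, -0.014, 1.0, 0.0]
force: [-6.2, 4.7, 13.8]
finger_gap: 0.0235
finger_force: 40.0
0.112 [[410.9, 292.9], [419.2, 303.3], [431.0, 298.7]]
0.119 [[411.3, 290.7], [419.7, 301.2], [431.5, 296.5]]
400 [232, 233, 284, 348, 325, 438, 642, 528, 367, 338, 335, 284, 226, 215, 213, 213, 208, 210, 209, 210, 208, 120, 112, 112, 110, 108]
403 [214, 275, 325, 285, 324, 350, 351, 352, 361, 353, 348, 344, 344, 347, 347, 291, 224, 213, 214, 213, 118, 111, 116, 109, 118, 117]
406 [311, 329, 283, 351, 352, 350, 355, 355, 353, 355, 363, 355, 358, 360, 359, 359, 295, 223, 215, 218, 128, 119, 117, 116, 117, 136]
409 [319, 285, 351, 352, 352, 359, 351, 352, 360, 359, 357, 360, 358, 357, 353, 261, 221, 219, 262, 318, 316, 345, 243, 144, 153, 153]
412 [327, 347, 349, 351, 233, 142, 134, 268, 343, 355, 355, 355, 355, 352, 230, 232, 241, 360, 360, 362, 355, 347, 337, 335, 334, 297]
415 [141, 135, 140, 129, 132, 133, 137, 112, 73, 61, 193, 338, 285, 216, 210, 297, 359, 358, 358, 349, 352, 351, 356, 355, 347, 340]
418 [138, 132, 136, 133, 134, 138, 135, 135, 133, 139, 115, 84, 60, 66, 229, 338, 360, 355, 351, 349, 353, 357, 351, 352, 325, 283]
421 [135, 136, 132, 137, 135, 137, 137, 143, 136, 137, 138, 129, 65, 68, 65, 69, 251, 349, 350, 354, 355, 349, 353, 321, 283, 340]
```

```bash
python3 -m crank '[[0,0,-0.003,0,0,0,0.01],[0,0,-0.003,0,0,0,0.01],[0,0,-0.003,0,0,0,0.05],[0,0,-0.003,0,0,0,0.05],[0,0,-0.003,0,0,0,0.05],[0,0,-0.003,0,0,0,0.05],[0,0,-0.003,0,0,0,0.05],[0,0,-0.003,0,0,0,0.05],[0,0,-0.003,0,0,0,0.05],[0,0,-0.003,0,0,0,0.05],[0,0,-0.04,0,0,0,0.05],[0,0,-0.075,0,0,0,0.05],[0,0,-0.075,0,0,0,0.05],[0,0,-0.075,0,0,0,0.05]]'
python3 - <<'E'
from m import *
from plant import robot
from go import cur
d={n:robot.snapshot(n) for n in("side","wrist")};pickle.dump(d,open("s6.pkl","wb"))
f=d["wrist"]["frame"][200:340,240:400,::-1];g=d["side"]["frame"][230:330,380:460,::-1]
cv2.imwrite("pics/c6.png",np.hstack([cv2.resize(f,(480,420),interpolation=cv2.INTER_CUBIC),cv2.resize(g,(320,420),interpolation=cv2.INTER_CUBIC)]))
c,r,s=cur();print(c)
for x in(.530,.534,.538):
  q=np.array([[a_,b_,.212] for a_ in(-.015,.015) for b_ in(-.012,.012)])+[x,-.2602,0]
  print(x,proj(d["wrist"],q).round(1).tolist(),proj(d["side"],q).round(1).tolist())
E
```

```text
clock: 10.08
eef_pos: [0.5421, -0.2603, 0.2379]
tcp_rot: [0.001, -0.014, 1.0, -0.001]
force: [-1.0, 0.4, -0.5]
finger_gap: 0.0501
finger_force: 0.0
[ 0.54046575 -0.25910547  0.2341307 ]
0.53 [[294.7, 234.9], [337.3, 236.0], [294.0, 284.6], [335.0, 285.7]] [[423.8, 270.1], [417.0, 262.2], [436.3, 265.5], [429.5, 257.7]]
0.534 [[294.6, 241.7], [337.0, 242.9], [293.9, 291.0], [334.7, 292.1]] [[425.5, 269.5], [418.7, 261.6], [438.0, 264.8], [431.1, 257.1]]
0.538 [[294.5, 248.5], [336.7, 249.7], [293.9, 297.3], [334.4, 298.3]] [[427.1, 268.8], [420.4, 261.0], [439.6, 264.2], [432.7, 256.5]]
```

View pics/c6.png

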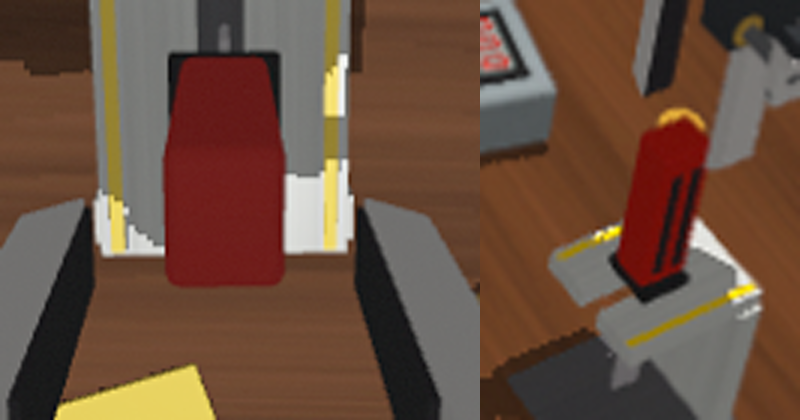

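The screwdriver stands upright in the fork, let go. Its handle's top face spans wrist (295–334, 249–295), so the axis is at x≈0.537. Next I'll pin down the selector from the pictures already saved.

```bash
python3 - <<'E'
from m import *
d2=pickle.load(open("s2.pkl","rb"));w1=pickle.load(open("w1.pkl","rb"))
for n,s,(u,v),R in(("T",T,(325,196),11),("S",S,(355,243),12),("W1",w1,(62,231),26),("W2",d2["wrist"],(523,484-300+0),1),("S2",d2["side"],(355,243),12)):
    if n=="W2":
        u,v=proj(s,[.511,-.011,.063])[0].astype(int);R=28
    f=s["frame"][max(v-R,0):v+R,max(u-R,0):u+R].astype(int);mx=f.max(2);mn=f.min(2)
    m=((mn>175)&(mx-mn<25)).astype(np.uint8)
    k,lab,st,cen=cv2.connectedComponentsWithStats(m)
    # hull of all white near centre: union of comps >8 px
    pts=np.argwhere(np.isin(lab,[i for i in range(1,k) if st[i,4]>8]))
    hull=cv2.convexHull(pts[:,::-1].astype(np.float32));M=cv2.moments(hull)
    c=np.array([M["m10"],M["m01"]])/M["m00"]+[max(u-R,0),max(v-R,0)]
    print(n,c.round(1),"hull area",M["m00"],"world",onz(s,c,.063).round(4))
    # slot: dark pixels in the hull
    mask=np.zeros(m.shape,np.uint8);cv2.fillConvexPoly(mask,hull.astype(int),1);mask=cv2.erode(mask,np.ones((3,3)))
    dk=np.argwhere((mask>0)&(mx<140))
    red=np.argwhere((f[...,0]-f[...,1]>60)&(f[...,0]-f[...,2]>60))
    off=np.array([max(u-R,0),max(v-R,0)])
    if len(dk)>4:
        q=np.array([onz(s,p[::-1]+off,.063)[:2] for p in dk]);e=np.linalg.svd(q-q.mean(0))[2][0];print("  slot yaw",np.arctan2(e[1],e[0]).round(3),len(dk),q.mean(0).round(4))
    if len(red):print("  red",onz(s,red.mean(0)[::-1]+off,.063).round(4),len(red))
E
python3 go.py '(.537,-.2597,.165)' 1.599 0
```

```text
T [324.6 195.2] hull area 236.0 world [ 0.5132 -0.0089  0.063 ]
  slot yaw 2.758 15 [ 0.5142 -0.0093]
  red [ 0.529  -0.0153  0.063 ] 3
S [354.6 241.7] hull area 126.0 world [ 0.512  -0.0083  0.063 ]
  slot yaw -0.433 8 [ 0.5113 -0.0091]
  red [ 0.5281 -0.0141  0.063 ] 3
W1 [ 62.3 231.2] hull area 2514.5 world [ 0.5196 -0.0021  0.063 ]
  slot yaw -0.567 598 [0.5273 0.0082]
  red [ 0.5294 -0.017   0.063 ] 14
W2 [527.8 294.2] hull area 2815.5 world [ 0.5084 -0.0143  0.063 ]
  slot yaw -0.49 607 [ 0.5002 -0.0288]
  red [ 0.528  -0.0178  0.063 ] 18
S2 [354.6 241.7] hull area 125.0 world [ 0.5119 -0.0083  0.063 ]
  slot yaw -0.433 7 [ 0.5102 -0.0085]
  red [ 0.5281 -0.0141  0.063 ] 3
shift [ 0.0033 -0.0006  0.0691] turn [ 0.0021 -0.003  -0.0008] rows>=1.7 q [-0.64  0.12  1.68 -0.    1.34 -2.23] t 10.18
```

```bash
python3 -m crank '[[0.0035,0,0.035,0,0,0,0.05],[0.0035,0,0.069,0,0,0,0.05],[0.0035,0,0.069,0,0,0,0.05],[0.0035,0,0.069,0,0,0,0.05]]' 45;python3 go.py '(.537,-.2597,.165)' 1.599 0
```

```text
clock: 10.52
eef_pos: [0.5353, -0.258, 0.1628]
tcp_rot: [-0.004, -0.014, 1.0, 0.003]
force: [0.6, -0.3, 1.2]
finger_gap: 0.0497
finger_force: 0.0
shift [-0.0016 -0.0017 -0.0023] turn [ 0.0059 -0.0078 -0.0009] rows>=0.1 q [-0.64  0.18  1.75 -0.    1.22 -2.24] t 10.52
```

```bash
python3 -m crank '[[0,0,0,0,0,0,0.01],[0,0,0,0,0,0,0.01],[0,0,0,0,0,0,0.01],[0,0,0,0,0,0,0.01],[0,0,0,0,0,0,0.01],[0,0,0,0,0,0,0.01],[0,0,-0.006,0,0,0,0.01],[0,0,-0.012,0,0,0,0.01],[0,0,-0.012,0,0,0,0.01],[0.015,0,-0.012,0,0,0,0.01],[0.03,0,-0.012,0,0,0,0.01],[0.06,-0.001,-0.012,0,0,0,0.01],[0.09,-0.002,-0.012,0,0,0,0.01],[0.12,-0.003,-0.012,0,0,0,0.01],[0.12,-0.003,-0.04,0,0,0,0.01],[0.12,-0.003,-0.08,0,0,0,0.01],[0.12,-0.003,-0.12,0,0,0,0.01],[0.12,-0.003,-0.12,0,0,0,0.01]]' 45; python3 go.py '(.512,-.0095,.25)' 1.22 0
```

```text
clock: 12.02
eef_pos: [0.42, -0.2685, 0.2953]
tcp_rot: [0.004, -0.014, 1.0, -0.005]
force: [0.1, -0.7, -0.6]
finger_gap: 0.0235
finger_force: 45.0
shift [-0.0986  0.2568  0.0436] turn [-0.0081  0.0099  0.378 ] rows>=6.7 q [-0.8  -0.18  1.86 -0.    1.44 -2.39] t 12.02
```

```bash
python3 -m crank '[[-0.0986,0.2568,0.0436,-0.006,0.007,0.378,0.01],[-0.0986,0.2568,0.0436,-0.006,0.007,0.378,0.01],[-0.0986,0.2568,0.0436,-0.006,0.007,0.378,0.01],[-0.0986,0.2568,0.0436,-0.006,0.007,0.378,0.01],[-0.0986,0.2568,0.0436,-0.006,0.007,0.378,0.01],[-0.0986,0.2568,0.0436,-0.006,0.007,0.378,0.01],[-0.0986,0.2568,0.0436,-0.006,0.007,0.378,0.01],[-0.0986,0.2568,0.0436,-0.006,0.007,0.378,0.01],[-0.0986,0.2568,0.0436,-0.006,0.007,0.378,0.01],[-0.0986,0.2568,0.0436,-0.006,0.007,0.378,0.01],[-0.0986,0.2568,0.0436,-0.006,0.007,0.378,0.01],[-0.0986,0.2568,0.0436,-0.006,0.007,0.378,0.01]]'; python3 go.py '(.512,-.0095,.22)' 1.22 0
python3 - <<'E'
from m import *
from plant import robot
from go import cur
d={n:robot.snapshot(n) for n in("side","wrist","top")};pickle.dump(d,open("s7.pkl","wb"))
c,r,s=cur();t=c+r.apply([0,0,.143]);print(c,t)
for n in d:print(n,"tip",proj(d[n],t)[0].round(1),"sel",proj(d[n],[.512,-.0095,.063])[0].round(1))
sc=lambda n,u,v,w,h:cv2.resize(d[n]["frame"][v:v+h,u:u+w,::-1],(400,400),interpolation=cv2.INTER_CUBIC)
u,v=proj(d["side"],t)[0].astype(int);u2,v2=proj(d["wrist"],t)[0].astype(int)
print((u-25,v-20),(u2-50,v2-50))
cv2.imwrite("pics/c7.png",np.hstack([sc("side",u-25,v-20,50,50),sc("wrist",u2-50,v2-50,100,100)]))
E
```

```text
clock: 13.02
eef_pos: [0.509, -0.0076, 0.2429]
tcp_rot: [-0.004, 0.175, 0.984, 0.003]
force: [-0.2, -1.1, -1.9]
finger_gap: 0.0237
finger_force: 45.0
shift [-0.0037 -0.0008  0.0229] turn [ 0.005 -0.01  -0.002] rows>=0.6 q [-0.24 -0.1   1.89  0.01  1.36 -1.46] t 13.02
[ 0.50899025 -0.00733851  0.24294154] [ 0.50789536 -0.0061574   0.09995061]
side tip [353.6 230.8] sel [354.8 242. ]
wrist tip [315.5 231.2] sel [313.6 228.1]
top tip [323.4 192.3] sel [324.8 195.7]
(np.int64(328), np.int64(210)) (np.int64(265), np.int64(181))
```

View pics/c7.png

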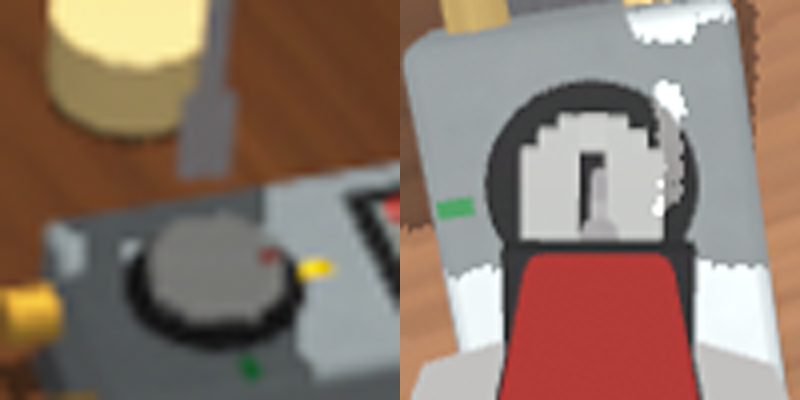

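The tip is at side (353.4,232), right over the selector. In the wrist view the blade is at u≈314.3 and the slot runs from row 218 at u≈313.3, vertical in the picture, so it is parallel to the blade.

```bash
python3 go.py '(.5125,-.009,.217)' 1.22 0
```

```text
shift [-0.0041 -0.0005  0.0259] turn [ 0.0051 -0.01   -0.0017] rows>=0.6 q [-0.24 -0.1   1.89  0.01  1.36 -1.46] t 13.17
```

```bash
python3 -m crank '[[-0.004,-0.0005,0.012,0.004,-0.008,-0.001,0.01],[-0.004,-0.0005,0.026,0.004,-0.008,-0.001,0.01],[-0.004,-0.0005,0.026,0.004,-0.008,-0.001,0.01],[-0.004,-0.0005,0.026,0.004,-0.008,-0.001,0.01],[-0.004,-0.0005,0.026,0.004,-0.008,-0.001,0.01],[-0.004,-0.0005,0.026,0.004,-0.008,-0.001,0.01]]'; python3 go.py '(.5125,-.009,.201)' 1.22 0
```

```text
clock: 13.67
eef_pos: [0.5129, -0.0082, 0.2178]
tcp_rot: [-0.0, 0.174, 0.985, 0.001]
force: [-0.3, 0.4, -1.4]
finger_gap: 0.0238
finger_force: 45.0
shift [ 0.0001 -0.0009  0.0168] turn [ 0.0013 -0.0008  0.0009] rows>=0.4 q [-0.24 -0.07  1.91  0.    1.31 -1.46] t 13.67
```

```bash
python3 -m crank '[[0,-0.001,0.004,0.001,0,0,0.01],[0,-0.001,0.008,0.001,0,0,0.01],[0,-0.001,0.012,0.001,0,0,0.01],[0,-0.001,0.014,0.001,0,0,0.01],[0,-0.001,0.014,0.001,0,0,0.01]]'; python3 go.py '(.5125,-.009,.201)' 1.22 0
```

```text
clock: 14.08
eef_pos: [0.5115, -0.0087, 0.2018]
tcp_rot: [-0.002, 0.174, 0.985, 0.0]
force: [0.1, 0.2, -1.9]
finger_gap: 0.0237
finger_force: 45.0
shift [-0.001   0.0001  0.0008] turn [-0.0001 -0.004   0.0012] rows>=0.0 q [-0.24 -0.06  1.93  0.    1.28 -1.46] t 14.08
```

```bash
python3 -m crank '[[-0.001,0,0.001,0,-0.002,0,0.01],[-0.001,0,0.0025,0,-0.002,0,0.01],[-0.001,0,0.0025,0,-0.002,0,0.01],[-0.001,0,0.0025,0,-0.002,0,0.01]]'; python3 -c "
from m import *
from plant import robot
s=robot.snapshot('side');pickle.dump(s,open('s8.pkl','wb'))
for t in ([.512,-.009,.063],[.512,-.009,.056]):print(proj(s,t))
for v in range(228,252,2):print(v,[s['frame'][v,u].tolist() for u in range(349,362,2)])"
```

```text
clock: 14.42
eef_pos: [0.513, -0.0092, 0.2002]
tcp_rot: [-0.0, 0.174, 0.985, 0.0]
force: [-0.8, -0.8, -1.3]
finger_gap: 0.024
finger_force: 45.0
[[354.73369869 241.89982114]]
[[354.57268001 243.91075856]]
228 [[114, 68, 39], [116, 70, 41], [112, 69, 42], [103, 99, 101], [106, 85, 77], [119, 70, 39], [112, 66, 37]]
230 [[117, 69, 38], [113, 67, 36], [111, 71, 46], [103, 100, 102], [105, 81, 72], [111, 65, 36], [118, 70, 39]]
232 [[113, 66, 37], [118, 70, 41], [110, 74, 52], [103, 100, 101], [111, 82, 69], [107, 64, 37], [110, 69, 42]]
234 [[106, 66, 41], [105, 72, 53], [105, 87, 81], [103, 100, 102], [99, 93, 92], [83, 85, 85], [81, 86, 87]]
236 [[81, 85, 87], [85, 87, 89], [104, 101, 102], [103, 100, 102], [103, 100, 101], [83, 86, 88], [115, 123, 123]]
238 [[113, 115, 113], [111, 110, 109], [105, 102, 103], [105, 101, 103], [105, 101, 103], [109, 110, 108], [118, 124, 125]]
240 [[119, 118, 115], [111, 110, 108], [104, 101, 102], [104, 101, 102], [105, 102, 102], [118, 118, 115], [120, 122, 118]]
242 [[120, 120, 117], [113, 111, 110], [103, 100, 102], [104, 102, 102], [108, 106, 106], [120, 120, 117], [119, 77, 73]]
244 [[118, 117, 115], [118, 119, 115], [118, 119, 115], [118, 119, 116], [119, 119, 115], [118, 119, 115], [120, 120, 116]]
246 [[118, 119, 115], [119, 119, 115], [119, 119, 115], [119, 119, 116], [119, 119, 115], [118, 119, 115], [121, 121, 117]]
248 [[84, 84, 82], [114, 114, 111], [120, 120, 117], [121, 121, 118], [120, 121, 118], [121, 121, 118], [73, 74, 72]]
250 [[21, 20, 20], [51, 52, 51], [62, 62, 61], [54, 54, 53], [47, 48, 47], [55, 55, 55], [21, 20, 21]]
```

The blade disappears into the disc at row 243, as it should when seated. No reaction force so far. Turning clockwise, which is + about tool z.

```bash
python3 -m crank '[[0,0,0,0,0,0.08,0.01],[0,0,0,0,0,0.16,0.01],[0,0,0,0,0,0.24,0.01],[0,0,0,0,0,0.32,0.01],[0,0,0,0,0,0.4,0.01],[0,0,0,0,0,0.5,0.01],[0,0,0,0,0,0.6,0.01],[0,0,0,0,0,0.7,0.01],[0,0,0,0,0,0.8,0.01],[0,0,0,0,0,0.8,0.01]]'; python3 go.py '(.5125,-.009,.1995)' 0.42 0; python3 -c "
from plant import robot
print(robot.read_state()['torque'])"
```

```text
clock: 15.3
eef_pos: [0.5127, -0.0094, 0.2003]
tcp_rot: [-0.0, 0.544, 0.839, -0.0]
force: [-1.5, -0.4, -1.8]
finger_gap: 0.0238
finger_force: 45.0
shift [ 0.0005 -0.      0.0008] turn [-0.0012 -0.0002 -0.0002] rows>=0.0 q [-0.24 -0.06  1.93 -0.    1.27 -0.66] t 15.30
[-0.29982509  0.42742363  0.0126884 ]
```

```bash
python3 -m crank '[[0,0,0,0,0,0.1,0.01],[0,0,0,0,0,0.2,0.01],[0,0,0,0,0,0.3,0.01],[0,0,0,0,0,0.4,0.01],[0,0,0,0,0,0.5,0.01],[0,0,0,0,0,0.6,0.01],[0,0,0,0,0,0.6,0.01]]'; python3 -c "
from m import *
from plant import robot
print(robot.read_state()['torque'])
s=robot.snapshot('side');pickle.dump(s,open('s9.pkl','wb'))
f=s['frame'][230:258,335:375].astype(int)
r=np.argwhere((f[...,0]-f[...,1]>25)&(f[...,0]-f[...,2]>25)&(f[...,0]<200));print(r.tolist()[:20])
for th in(-.1865,-1.0,-1.4,-1.6,-1.757):print(th,proj(s,[.512+.0165*np.cos(th),-.009+.0165*np.sin(th),.063])[0]-[335,230])"
```

```text
clock: 15.88
eef_pos: [0.513, -0.0093, 0.2003]
tcp_rot: [-0.0, 0.767, 0.641, -0.0]
force: [-0.5, 0.2, -1.8]
finger_gap: 0.0238
finger_force: 45.0
[-0.10661341  0.17239229  0.00959742]
[[0, 0], [0, 1], [0, 2], [0, 3], [0, 4], [0, 5], [0, 6], [0, 7], [0, 8], [0, 9], [0, 10], [0, 11], [0, 12], [0, 13], [0, 14], [0, 15], [0, 16], [0, 17], [0, 18], [0, 23]]
-0.1865 [25.97575257 10.80111207]
-1.0 [25.51078481 14.34074597]
-1.4 [23.82270042 15.65025919]
-1.6 [22.70988413 16.09304478]
-1.757 [21.74871187 16.32357753]
```

Locate the red dot inside the disc area only.

```bash
cat > dot.py <<'E'
from m import *
from plant import robot
def dot():
    s=robot.snapshot('side');f=s['frame'][230:258,335:375].astype(int)
    g=[(u+335,v+230) for v,u in np.argwhere((f[...,0]-f[...,1]>25)&(abs(f[...,1]-f[...,2])<14))]
    g=[p for p in g if np.linalg.norm(onz(s,p,.063)[:2]-[.512,-.009])<.021]
    for p in g:
        w=onz(s,p,.063)[:2]-[.512,-.009];print(p,np.linalg.norm(w).round(4),"sel",round(-.1865-np.arctan2(w[1],w[0]),2))
    print(robot.read_state()['torque'])
dot()
E
python3 dot.py
```

```text
(np.int64(358), np.int64(245)) 0.0135 sel 1.23
(np.int64(359), np.int64(245)) 0.015 sel 1.09
(np.int64(358), np.int64(246)) 0.0165 sel 1.36
(np.int64(359), np.int64(246)) 0.0177 sel 1.24
[-0.14880396  0.19802825  0.01709673]
```

The selector follows: the dot at side (358.5,245.5) corresponds to about 1.3 rad. Carrying on to the stop.

```bash
python3 -m crank '[[0,0,0,0,0,0.08,0.01],[0,0,0,0,0,0.16,0.01],[0,0,0,0,0,0.2,0.01],[0,0,0,0,0,0.2,0.01]]'; python3 dot.py;  python3 -m crank '[[0,0,0,0,0,0.04,0.01],[0,0,0,0,0,0.08,0.01],[0,0,0,0,0,0.08,0.01],[0,0,0,0,0,0.08,0.01]]'; python3 dot.py
```

```text
clock: 16.32
eef_pos: [0.5131, -0.0093, 0.2003]
tcp_rot: [-0.0, 0.827, 0.562, 0.0]
force: [-0.4, -0.6, -2.3]
finger_gap: 0.0239
finger_force: 45.0
(np.int64(357), np.int64(245)) 0.0123 sel 1.4
(np.int64(357), np.int64(246)) 0.0156 sel 1.51
(np.int64(358), np.int64(246)) 0.0165 sel 1.36
[-0.18261954  0.06312784  0.0121247 ]
clock: 16.7
eef_pos: [0.5132, -0.0093, 0.2003]
tcp_rot: [0.0, 0.849, 0.529, 0.0]
force: [1.6, 0.1, -1.9]
finger_gap: 0.0238
finger_force: 45.0
(np.int64(357), np.int64(245)) 0.0123 sel 1.4
(np.int64(356), np.int64(246)) 0.015 sel 1.67
(np.int64(357), np.int64(246)) 0.0156 sel 1.51
(np.int64(358), np.int64(246)) 0.0165 sel 1.36
(np.int64(357), np.int64(247)) 0.019 sel 1.58
[-0.16458121 -0.04546087  0.05455684]
```

```bash
python3 -m crank '[[0,0,0,0,0,0.03,0.01],[0,0,0,0,0,0.06,0.01],[0,0,0,0,0,0.06,0.01],[0,0,0,0,0,0.06,0.01]]'; python3 dot.py;  python3 -m crank '[[0,0,0,0,0,0.03,0.01],[0,0,0,0,0,0.06,0.01],[0,0,0,0,0,0.06,0.01],[0,0,0,0,0,0.06,0.01]]'; python3 dot.py
```

```text
clock: 17.08
eef_pos: [0.5132, -0.0093, 0.2003]
tcp_rot: [-0.0, 0.864, 0.503, 0.0]
force: [0.6, -0.4, -1.9]
finger_gap: 0.024
finger_force: 45.0
(np.int64(357), np.int64(245)) 0.0123 sel 1.4
(np.int64(356), np.int64(246)) 0.015 sel 1.67
(np.int64(357), np.int64(246)) 0.0156 sel 1.51
[-0.17008494 -0.16698485  0.00041956]
clock: 17.47
eef_pos: [0.5131, -0.0093, 0.2003]
tcp_rot: [0.0, 0.879, 0.477, 0.0]
force: [0.9, -0.6, -2.1]
finger_gap: 0.0236
finger_force: 45.0
(np.int64(357), np.int64(245)) 0.0123 sel 1.4
(np.int64(356), np.int64(246)) 0.015 sel 1.67
(np.int64(357), np.int64(246)) 0.0156 sel 1.51
(np.int64(356), np.int64(247)) 0.0185 sel 1.71
(np.int64(357), np.int64(247)) 0.019 sel 1.58
[-0.32827678 -0.21874686  0.13812141]
```

```bash
python3 -m crank '[[0,0,0,0,0,0.03,0.01],[0,0,0,0,0,0.06,0.01],[0,0,0,0,0,0.06,0.01],[0,0,0,0,0,0.06,0.01]]'; python3 dot.py
```

```text
clock: 17.85
eef_pos: [0.5131, -0.0094, 0.2003]
tcp_rot: [0.0, 0.893, 0.45, -0.0]
force: [1.8, -1.8, -1.9]
finger_gap: 0.0238
finger_force: 45.0
(np.int64(357), np.int64(245)) 0.0123 sel 1.4
(np.int64(356), np.int64(246)) 0.015 sel 1.67
(np.int64(357), np.int64(246)) 0.0156 sel 1.51
(np.int64(356), np.int64(247)) 0.0185 sel 1.71
[-0.36955849 -0.33778091  0.34649626]
```

Torque has reached 0.35 N m and the selector isn't turning further, so it is at the hard stop. I'll unwind a little within the blade's play, then lift.

```bash
python3 -m crank '[[0,0,0,0,0,-0.08,0.01],[0,0,0,0,0,-0.16,0.01],[0,0,0,0,0,-0.25,0.01],[0,0,0,0,0,-0.25,0.01],[0,0,-0.01,0,0,-0.25,0.01],[0,0,-0.025,0,0,-0.25,0.01],[0,0,-0.06,0,0,-0.25,0.01],[0,0,-0.1,0,0,-0.25,0.01],[0,0,-0.1,0,0,-0.25,0.01],[0,0,-0.1,0,0,-0.25,0.01]]'; python3 dot.py; python3 go.py '(.42,-.265,.29)' -1.5425 0
```

```text
clock: 18.73
eef_pos: [0.514, -0.0094, 0.3037]
tcp_rot: [0.002, 0.831, 0.557, 0.002]
force: [-0.0, 0.3, -1.7]
finger_gap: 0.0242
finger_force: 45.0
(np.int64(357), np.int64(245)) 0.0123 sel 1.4
(np.int64(356), np.int64(246)) 0.015 sel 1.67
(np.int64(357), np.int64(246)) 0.0156 sel 1.51
[-0.0720724   0.13803112 -0.01552372]
shift [-0.272   0.0113  0.0109] turn [-1.0000e-04 -4.0000e-04  1.1524e+00] rows>=9.2 q [-0.24 -0.14  1.82  0.    1.46  0.15] t 18.78
```

```bash
python3 -m crank '[[-0.272,0.011,0.011,0,0,1.152,0.01],[-0.272,0.011,0.011,0,0,1.152,0.01],[-0.272,0.011,0.011,0,0,1.152,0.01],[-0.272,0.011,0.011,0,0,1.152,0.01],[-0.272,0.011,0.011,0,0,1.152,0.01],[-0.272,0.011,0.011,0,0,1.152,0.01],[-0.272,0.011,0.011,0,0,1.152,0.01],[-0.272,0.011,0.011,0,0,1.152,0.01],[-0.272,0.011,0.011,0,0,1.152,0.01],[-0.272,0.011,0.011,0,0,1.152,0.01],[-0.272,0.011,0.011,0,0,1.152,0.01],[-0.272,0.011,0.011,0,0,1.152,0.01],[-0.272,0.011,0.011,0,0,1.152,0.01],[-0.272,0.011,0.011,0,0,1.152,0.01]]'; python3 go.py '(.43,-.263,.178)' -1.5425 0
```

```text
clock: 19.95
eef_pos: [0.4199, -0.2647, 0.2885]
tcp_rot: [-0.001, 1.0, 0.015, -0.001]
force: [-0.2, 0.6, -1.9]
finger_gap: 0.0235
finger_force: 45.0
shift [ 0.0103 -0.0013  0.1105] turn [-0.0012  0.0013  0.0023] rows>=2.7 q [-0.79 -0.17  1.87 -0.    1.45  0.75] t 19.95
```

```bash
python3 -m crank '[[0.01,-0.0013,0.04,-0.001,0.001,0.002,0.01],[0.01,-0.0013,0.08,-0.001,0.001,0.002,0.01],[0.01,-0.0013,0.1105,-0.001,0.001,0.002,0.01],[0.01,-0.0013,0.1105,-0.001,0.001,0.002,0.01],[0.01,-0.0013,0.1105,-0.001,0.001,0.002,0.01],[0.03,-0.0013,0.1105,-0.001,0.001,0.002,0.01],[0.055,-0.0013,0.1105,-0.001,0.001,0.002,0.01],[0.055,-0.0013,0.1105,-0.001,0.001,0.002,0.01],[0.055,-0.0013,0.1105,-0.001,0.001,0.002,0.01]]'; python3 go.py '(.537,-.2599,.176)' -1.5425 0
python3 -c "
from m import *
from plant import robot
from go import cur
s=robot.snapshot('side');c,r,_=cur()
print(proj(s,[c+r.apply([0,0,l]) for l in(.0535,.06,.1)]).round(1).tolist())
for z in (.06,.075,.085,.095):
  q=proj(s,c+r.apply([0,0,z]))[0];u,v=q.round().astype(int);print(z,q.round(1),[int(x.sum()) for x in s['frame'][v,u-12:u+13]])"
```

```text
clock: 20.7
eef_pos: [0.4767, -0.2632, 0.1818]
tcp_rot: [0.002, 1.0, 0.015, 0.002]
force: [-0.5, 0.3, -2.0]
finger_gap: 0.0237
finger_force: 45.0
shift [ 0.0603 -0.0016  0.006 ] turn [ 0.004  -0.0039  0.001 ] rows>=1.5 q [-0.71  0.04  1.87 -0.    1.23  0.83] t 20.70
[[399.4, 300.9], [399.1, 302.9], [396.9, 314.9]]
0.06 [399.1 302.9] [204, 209, 215, 220, 219, 203, 135, 73, 70, 135, 141, 139, 140, 109, 100, 77, 70, 67, 64, 70, 66, 61, 93, 290, 299]
0.075 [398.2 307.5] [208, 216, 212, 207, 206, 206, 218, 223, 220, 210, 134, 70, 63, 65, 68, 133, 206, 205, 208, 214, 215, 220, 233, 345, 341]
0.085 [397.7 310.5] [208, 212, 210, 214, 214, 211, 208, 205, 216, 221, 289, 303, 307, 277, 200, 211, 216, 211, 211, 207, 207, 218, 258, 294, 290]
0.095 [397.2 313.4] [213, 211, 209, 207, 211, 213, 222, 215, 213, 208, 239, 295, 307, 307, 234, 203, 228, 291, 285, 286, 288, 287, 289, 288, 285]
```

```bash
python3 -m crank '[[0.003,-0.0016,0.004,0.003,-0.003,0.001,0.01],[0.015,-0.0016,0.005,0.003,-0.003,0.001,0.01],[0.03,-0.0016,0.005,0.003,-0.003,0.001,0.01],[0.045,-0.0016,0.005,0.003,-0.003,0.001,0.01],[0.0595,-0.0016,0.005,0.003,-0.003,0.001,0.01],[0.0595,-0.0016,0.005,0.003,-0.003,0.001,0.01],[0.0595,-0.0016,0.005,0.003,-0.003,0.001,0.01]]'; python3 go.py '(.536,-.2599,.166)' -1.5425 0
```

```text
clock: 21.33
eef_pos: [0.5341, -0.2589, 0.1738]
tcp_rot: [-0.001, 1.0, 0.014, -0.001]
force: [0.3, 0.4, -1.6]
finger_gap: 0.0237
finger_force: 45.0
shift [0.0019 0.0011 0.0078] turn [-0.0022  0.0028 -0.0011] rows>=0.2 q [-0.64  0.17  1.74  0.    1.23  0.9 ] t 21.33
```

```bash
python3 -m crank '[[0.001,0.001,0.003,-0.001,0.001,0,0.01],[0.001,0.001,0.006,-0.001,0.001,0,0.01],[0.001,0.001,0.0075,-0.001,0.001,0,0.01],[0.001,0.001,0.0075,-0.001,0.001,0,0.01]]'; python3 -m crank '[[0,0,0.001,0,0,0,0.01],[0,0,0.002,0,0,0,0.01],[0,0,0.002,0,0,0,0.01]]';python3 -m crank '[[0,0,0.001,0,0,0,0.01],[0,0,0.0015,0,0,0,0.01],[0,0,0.0015,0,0,0,0.01]]'
```

```text
clock: 21.67
eef_pos: [0.5349, -0.2602, 0.1674]
tcp_rot: [-0.0, 1.0, 0.013, -0.001]
force: [-2.3, 1.0, 4.0]
finger_gap: 0.024
finger_force: 45.0
clock: 21.92
eef_pos: [0.535, -0.2602, 0.1674]
tcp_rot: [-0.0, 1.0, 0.013, -0.001]
force: [-6.4, 3.4, 14.2]
finger_gap: 0.024
finger_force: 45.0
clock: 22.17
eef_pos: [0.5351, -0.2602, 0.1674]
tcp_rot: [-0.0, 1.0, 0.013, -0.001]
force: [-9.8, 6.2, 21.0]
finger_gap: 0.0239
finger_force: 45.0
```

```bash
python3 -m crank '[[0,0,-0.003,0,0,0,0.01],[0,0,-0.003,0,0,0,0.01]]'; python3 - <<'E'
from m import *
from plant import robot
d=pickle.load(open("s6.pkl","rb"));s=robot.snapshot("side");pickle.dump(s,open("s10.pkl","wb"))
for n,h in(("s6",d["side"]["frame"]),("now",s["frame"])):
  print(n)
  for u in range(409,434,3):print(u,[int(h[v,u].sum()) for v in range(284,306)])
E
```

```text
clock: 22.33
eef_pos: [0.5356, -0.2604, 0.1674]
tcp_rot: [0.0, 1.0, 0.013, 0.0]
force: [-0.8, 0.5, 7.4]
finger_gap: 0.0243
finger_force: 45.0
s6
409 [209, 650, 561, 343, 350, 351, 350, 356, 354, 351, 358, 361, 355, 361, 358, 357, 353, 261, 220, 222, 262, 315]
412 [618, 513, 467, 376, 350, 352, 288, 156, 194, 339, 351, 355, 358, 356, 355, 351, 232, 230, 241, 360, 358, 359]
415 [251, 185, 191, 141, 132, 135, 130, 137, 132, 100, 70, 64, 193, 337, 284, 216, 210, 295, 360, 360, 359, 352]
418 [134, 129, 137, 134, 135, 136, 137, 139, 135, 137, 134, 136, 115, 79, 68, 97, 266, 347, 360, 355, 350, 351]
421 [135, 133, 136, 138, 131, 141, 134, 141, 138, 142, 138, 137, 136, 136, 65, 63, 62, 69, 250, 348, 350, 352]
424 [139, 136, 136, 135, 118, 118, 85, 70, 63, 70, 76, 136, 137, 67, 63, 70, 130, 348, 351, 350, 356, 354]
427 [104, 103, 107, 127, 142, 135, 140, 131, 125, 131, 138, 100, 67, 67, 68, 171, 348, 351, 356, 358, 353, 352]
430 [64, 66, 74, 72, 94, 94, 110, 132, 150, 220, 150, 61, 70, 75, 268, 351, 354, 361, 359, 350, 355, 316]
433 [474, 592, 605, 671, 669, 372, 360, 358, 350, 361, 362, 363,
[... 364 characters left out ...]
 207, 296, 361, 361, 359, 349]
418 [132, 135, 135, 137, 135, 132, 135, 128, 133, 134, 135, 131, 133, 123, 86, 61, 60, 192, 339, 355, 349, 354]
421 [133, 131, 136, 140, 135, 143, 137, 144, 143, 134, 131, 134, 142, 138, 100, 66, 66, 72, 226, 351, 350, 352]
424 [194, 194, 205, 226, 252, 291, 276, 94, 66, 92, 91, 115, 134, 78, 65, 68, 72, 257, 352, 352, 356, 353]
427 [347, 348, 346, 348, 350, 352, 282, 132, 117, 95, 141, 133, 61, 62, 68, 135, 351, 351, 357, 355, 353, 349]
430 [364, 362, 362, 363, 362, 250, 158, 206, 222, 252, 257, 133, 65, 93, 145, 352, 354, 360, 358, 351, 357, 318]
433 [364, 364, 364, 362, 356, 354, 360, 358, 351, 358, 362, 363, 362, 350, 354, 355, 361, 356, 351, 348, 285, 323]
```

The flange lies on the plate at the same pixels as when it was parked before. Relieve the load, open and retreat.

```bash
python3 -m crank '[[0,0,-0.0012,0,0,0,0.01],[0,0,-0.0012,0,0,0,0.01],[0,0,-0.0012,0,0,0,0.05],[0,0,-0.0012,0,0,0,0.05],[0,0,-0.0012,0,0,0,0.05],[0,0,-0.0012,0,0,0,0.05],[0,0,-0.0012,0,0,0,0.05],[0,0,-0.0012,0,0,0,0.05],[0,0,-0.04,0,0,0,0.05],[0,0,-0.08,0,0,0,0.05],[0,0,-0.12,0,0,0,0.05],[0,0,-0.14,0,0,0,0.05],[0,0,-0.14,0,0,0,0.05],[0,0,-0.14,0,0,0,0.05],[0,0,-0.14,0,0,0,0.05],[0,0,-0.14,0,0,0,0.05]]'; python3 dot.py; python3 - <<'E'
from m import *
from plant import robot
d=pickle.load(open("s6.pkl","rb"));s=robot.snapshot("side");w=robot.snapshot("wrist")
for n,h in(("s6",d["side"]["frame"]),("now",s["frame"])):
  f=h[245:312,400:445].astype(int);m=((f[...,0]>70)&(f[...,1]<40)&(f[...,2]<40)).astype(np.uint8)
  print(n,m.sum(),np.argwhere(m).mean(0),cv2.minAreaRect(np.argwhere(m)[:,::-1].astype(np.float32)))
q=np.array([[a_,b_,.212] for a_ in(-.015,.015) for b_ in(-.012,.012)])+[.537,-.2602,0]
print(proj(w,q).round(1).tolist())
f=w["frame"].astype(int);m=((f[...,0]>70)&(f[...,1]<60)&(f[...,2]<60));r=np.argwhere(m[150:340,240:400])+[150,240];print(r.min(0),r.max(0))
E
```

```text
clock: 23.72
eef_pos: [0.5348, -0.2594, 0.3031]
tcp_rot: [-0.002, 1.0, 0.013, -0.002]
force: [0.5, -0.2, -0.0]
finger_gap: 0.05
finger_force: 0.0
(np.int64(356), np.int64(245)) 0.0115 sel 1.6
(np.int64(357), np.int64(245)) 0.0123 sel 1.4
(np.int64(356), np.int64(246)) 0.015 sel 1.67
(np.int64(357), np.int64(246)) 0.0156 sel 1.51
(np.int64(358), np.int64(246)) 0.0165 sel 1.36
(np.int64(356), np.int64(247)) 0.0185 sel 1.71
(np.int64(357), np.int64(247)) 0.019 sel 1.58
[-0.02810392  0.13295078  0.03206049]
s6 510 [31.70980392 24.45882353] ((25.235294342041016, 32.94117736816406), (17.35443687438965, 39.91520690917969), 12.52880859375)
now 514 [31.97859922 23.89299611] ((24.726829528808594, 33.44146728515625), (17.670289993286133, 40.64864730834961), 12.094757080078125)
[[328.8, 263.6], [298.4, 262.8], [330.4, 226.5], [299.0, 225.6]]
[150 240] [338 399]
```

The screwdriver stands as before: same centroid and angle, and the seat is met. The dot averages about 1.55 rad, at the stop. Handing in.

```bash
python3 -c "
from plant import robot
print(robot.finish_job())"
```

```text
the job is handed in; nothing more can be done
None
```

I turned the selector clockwise to its hard stop, put the screwdriver back upright in the fork and let go, and handed the job in at about 24 s; no verdict came back.

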